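Pass a vial rack through the chute with the drop gate held open

TASK

Push the vial rack along the chute, past the hinged gate, until its front rests against the rubber end stop. The gate bar is spring-raised: press down the long treadle beside the chute with one fingertip and hold the bar sunk below the chute floor, while the other finger pushes the rack from behind, until the whole rack is past, so that the bar never touches the rack; then let the gate rise behind it. Only push and press: do not lift or tip the rack, and leave everything else where it is.

Things in the scene. Friction and masses are not known exactly. Their poses are not given: they have to be found in the camera images.
- chute: Straight open-topped chute fixed to the table: grey floor, aluminium walls. Origin: on the table under mid-channel, at the gate. x is the pushing direction, y left, z up. Floor top at z = 40 mm, from x = -220 to +131 mm (end stop). Left wall inner face y = +45 mm, top z = 66 mm. The rack is home when its origin is at x = +81 mm. Small loose things stand on the table at both sides.
- right_wall (a point): Middle of the top edge of the chute's right wall before the gate, chute x = -115 mm, y = -47.5 mm, z = 60 mm. This wall is 5 mm thick, inner face y = -45 mm (-47.5 mm after the gate), with a 20 mm gap at x = 0 for the gate bar.
- end_stop (a point): Middle of the end stop's face towards the gate, chute x = +131 mm, z = 57 mm. Black rubber block across the channel, 10 mm thick, top at z = 74 mm.
- gate (a joint): Gate hinge, along chute x at y = +62, z = 38 mm. The gate is a steel bar 10 mm thick crossing the channel at x = 0 and joined to the treadle. 0 = closed: it slopes up to 30 mm above the floor at the right wall. Pressing the treadle makes it grow: from 0.28 rad the bar is below the floor, 0.30 level, 0.36 the stop. A spring lifts it back; 2.5 N on the treadle starts it, about 5 N holds it down.
- treadle (a point): Centre of the top of the treadle: flat aluminium strip 240 x 36 x 6 mm, rigid with the gate bar, along the right side of the chute, spanning chute x = -195 to +45 mm and y = -52 to -88 mm when down. This point is at x = -75, y = -70, z = 50 mm with the gate at 0.30 rad (strip level), 38 mm higher when closed. It can be pressed anywhere along it; a fingertip can slide on it.
- rack: White plastic rack with small capped vials fixed in it, 100 mm along x, 84 mm along y, walls 34 mm high, vials to 54 mm. Origin: centre of its underside. Its x axis points along the chute, x = +50 mm is its front. It stands on the chute floor before the gate, 0.25 to 0.5 kg. It slides freely in the channel with 3 mm play each side.
- rack_tail (a point): Middle of the outer face of the rack's rear wall (flat, vertical, 84 mm wide, 34 mm high; this point 17 mm above its underside): the face to push.
- jar: Bystander: small jar, 52 mm across, 65 mm high, standing right of the chute, past the far end of the treadle. Origin under its centre.
- vial: Bystander: amber vial, 22 mm across, 50 mm high, to the right of the treadle. Origin under its centre.
- brush: Bystander: brush 160 mm long lying to the left of the chute.
- finds_box: Bystander: small cardboard box 110 x 80 x 35 mm.
- dish: Bystander: white dish 80 mm across, 20 mm high.
- caliper: Bystander: caliper 150 mm long lying flat.
- loupe: Bystander: black loupe, 36 mm across, 36 mm high.
Things that resemble listed ones, but are neither listed nor needed, are in the scene too. What is meant by the rack is not green, and is the smaller of those in its own colour.

How it is judged (in metres and radians):
On the way, in this order (a step that is already met when the one before it is completed fails the run):
1. the gate is held fully open by a fingertip while the rack is still before it (value of joint gate above 0.27 rad and contact force between the fingers and gate above 0.3 N and x of rack in the frame of chute below -0.045 m), for 0.1 s.
2. the rack is over the gate, pushed by a finger, with the gate held open by a fingertip (value of joint gate above 0.27 rad and contact force between the fingers and gate above 0.3 N and contact force between the fingers and rack above 0.1 N and x of rack in the frame of chute between -0.04 and 0.05 m), for 0.1 s.
At the end, for the whole second after the job is handed in: The rack stands flat on the chute floor with its front within 7 mm of the end stop, at rest, and the gate is up again behind it (joint below 0.05 rad) (x of rack in the frame of chute between 0.074 and 0.088 m and z of rack in the frame of chute below 0.045 m and angle between rack's own z axis and vertical below 0.06 rad and linear speed of rack below 0.01 m/s and value of joint gate below 0.05 rad); the robot touches nothing.
It fails at once if the gate and the rack touch (more than 1 N) (contact force between gate and rack above 1 N).
It fails at once if the rack is lifted more than 10 mm off the chute floor (z of rack in the frame of chute above 0.05 m).
It fails at once if the rack is tipped (angle between rack's own z axis and vertical above 0.2 rad).
It fails at once if a bystander is moved more than 20 mm (distance of any of jar, vial, brush, finds_box, dish, caliper, loupe from where it was at the start of the episode above 0.02 m).
It also fails if it takes over 38 s, if anything falls off the work surface, if the arm or the gripper's body presses on something with over 40 N, if the wrist force passes 120 N, or if a joint passes its speed limit or range.

ROBOT

A 6-joint arm with a two-finger parallel gripper is mounted at the origin on the work surface. World frame = base frame: x ahead of the robot, y to its left, z up, the work surface at z = 0. Lengths are in mm, angles in rad, forces in N, time in s.
With the tool pointing down it reaches from about 275 to 750 mm from the base axis. Payload 10.2 kg.
Tool frame: the origin (TCP) lies at the very end of the fingers, on their centre line; the grasp point (between the pads) lies 19 mm behind it; z points along the fingers, y is the line along which they close (so a half turn about z gives the same grasp; the last joint's range is limited). The gripper opens to 85 mm and grips with 20 to 120 N. Pads are 22 mm wide; open, the fingers measure 114 mm over their backs; the gripper's body (76 mm by 85 mm) begins 54 mm behind the grasp point. The pads swing forward as they close: fully open they stand 13 mm farther back than shut.
Start: joints at [0.938, 0.313, 1.498, -0, 1.331, -0.223], TCP at [209.187, 481.531, 231.294] pointing down, gripper open.
Joint ranges: [-2.94, 2.94], [-0.97, 2.17], [0.19, 2.56], [-1.23, 4.37], [0.02, 3.11], [-2.88, 2.88]. Speed limits (rad/s): [2.39, 2.39, 3.01, 3.14, 3.14, 3.14].

INTERFACE

Orientations are given as a unit quaternion [w, x, y, z].
In Python, from rig import telemetry, optics, ctrl gives the robot as it stands.
- The arm moves only by the tool servo_tool, never from a script. Its argument "deltas" is a list of rows, each a list of 3 entries, a list of its own where there are three numbers: the shift along the tool's x, y, z in units of 20 cm (1.0 is 20 cm), then the turn, a rotation vector about the tool's x, y, z in units of 90 degrees (1.0 is 90 degrees), then the opening, from 0 (shut) to 1 (fully open). A call has 1 to 8 rows; each row shifts and turns the commanded pose from where the row before left it, along the tool's axes as they then stand; what a row does not reach is not made up. A row lasts 1/10 s, in which the tool goes at most 50 mm and 8.59 degrees, less where a joint would pass 70% of its speed; a pose out of reach is approached as far as the arm can. A call with a number of a shift or a turn outside -1 to 1 is refused whole. A call with a gripper value outside its range is refused whole. The fingers move at their own pace and stop on an object; "squeeze" is the grip in N (left out, the last holds). Time passes only in rows, so rows that do not move let the fingers close. It gives the time, the measured TCP pose, the force, the opening and the grip force at its end, in the units of the state.
- telemetry.sense(): the state, without advancing time (a new reading comes with each control period).
- optics.capture(name): name is "scene" or "top" or "wrist"; returns the picture (420x560x3 uint8, blue, green, red); there is no depth.
- optics.camera_model(name): a dict with "vfov" (degrees; the focal length in pixels is half the picture's height over the tangent of half this angle, whatever the lens; pixels are square), "cx", "cy" (the principal point, pixels), "R" (3x3) and "t" (3): a world point X has camera coordinates R X + t; the wrist camera has in their place "mount" (4x4, takes a point from camera to tool coordinates, whose origin is the TCP and whose axes are the flange's). Camera axes: x right, y down, z forward; pixel columns grow to the right and rows downward; lengths in mm; the calibration is good to about 2 mm. The wrist camera is an equidistant fisheye: a pixel r from the principal point sees the ray r / f radians off the axis. A picture is of the moment at which its call begins: read the wrist's pose just before it. camera_model takes no time and is no camera call.
- ctrl.finish_job(): hands the job in; it is judged then, once.
The state is a dict: "time_s": time; "joints": joint angles; "dq": joint speeds; "tau": joint torques, N m; "eef_pos": TCP position; "ee_rot": TCP orientation; "force": force on the tool from outside, world axes, zero at the start; "wrist_torque": the same for the moment, N m; "grip_width": opening from 0.0 (shut) to 1.0 (fully open); "grip_force": force on a finger pad.
Only numpy, scipy, OpenCV 4.12 (cv2) and the standard library are available. Lean on these libraries where they do the work, as an engineer would, in place of code of your own. Each camera call takes 0.05 s, during which the arm holds its last target. There are 200 camera calls.

## Working session

There is one attempt and no reset: what is moved stays moved. The work goes in short steps, Python scripts to look and compute and a tool call to move; the robot and the scene stay as the last step left them, time stands still between calls to the robot, and variables do not carry over. Pictures are saved under pics/ and viewed, at most 10 in all, crops included, and the job is handed in when it is done.

Besides the shell and the picture viewer there is one more tool, called after "Emit:" as a command line: name --argument value ..., lists and objects as JSON in quotes. servo_tool: Moves the arm, as the interface text tells. Its arguments: {"type":"object","properties":{"deltas":{"type":"array"},"squeeze":{"type":"number"}},"required":["deltas"]}

```bash
mkdir -p pics; ls; python3 - <<'E'
from rig import telemetry, optics, ctrl
import cv2
for n in ("scene","top"):
    cv2.imwrite(f"pics/{n}0.png",optics.capture(n)); print(n,optics.camera_model(n))
print(optics.camera_model("wrist"))
print(telemetry.sense())
E
```

```text
pics
scene {'vfov': 51.93525398105058, 'cx': 281.02057269410267, 'cy': 212.02675441849, 'R': array([[-0.69275845,  0.72116485, -0.00264587],
       [ 0.45107404,  0.43043797, -0.78182822],
       [-0.56268814, -0.54281158, -0.62348828]]), 't': array([ 330.04960208, -175.66108967, 1403.44559833])}
top {'vfov': 46.6799178084087, 'cx': 285.87848373380103, 'cy': 218.59005307441103, 'R': array([[-0.00449889, -0.99994758,  0.00919778],
       [-0.99004029,  0.00315968, -0.14074889],
       [ 0.14071245, -0.00973938, -0.9900026 ]]), 't': array([  -6.95219583,  494.46672481, 1202.65740468])}
{'vfov': 65.70646984690485, 'cx': 281.26372451691674, 'cy': 214.52397583671495, 'mount': array([[-1.10934759e-03, -9.49508691e-01, -3.13738768e-01,
         8.13230496e+01],
       [ 9.99999351e-01, -9.71803823e-04, -5.94796405e-04,
        -1.73044359e-01],
       [ 2.59871822e-04, -3.13739224e-01,  9.49509153e-01,
        -1.42588191e+02],
       [ 0.00000000e+00,  0.00000000e+00,  0.00000000e+00,
         1.00000000e+00]])}
{'time_s': 0.1, 'joints': array([ 9.37616478e-01,  3.13395490e-01,  1.49834152e+00,  2.32561091e-05,
        1.33099878e+00, -2.23379415e-01]), 'dq': array([ 0.00173654, -0.00030917, -0.00132099,  0.00020165, -0.00108659,
       -0.00101208]), 'tau': array([ 2.97544575e-03, -4.12900150e+01, -2.60145915e+01, -2.48113693e-04,
        3.02488654e-03,  1.28786880e-05]), 'eef_pos': array([209.03564741, 481.34946826, 230.79893713]), 'ee_rot': array([-2.47649794e-04,  2.03472142e-01,  9.79080569e-01, -5.15254976e-04]), 'force': array([ 1.0476094 , -0.01944153, -0.41103688]), 'wrist_torque': array([0.0345694 , 0.00116971, 0.00866763]), 'grip_force': 0.0, 'grip_width': 1.0014757138020436}
```

View pics/top0.png

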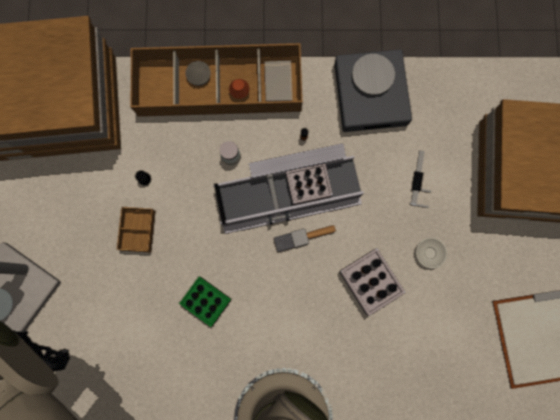

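View pics/scene0.png

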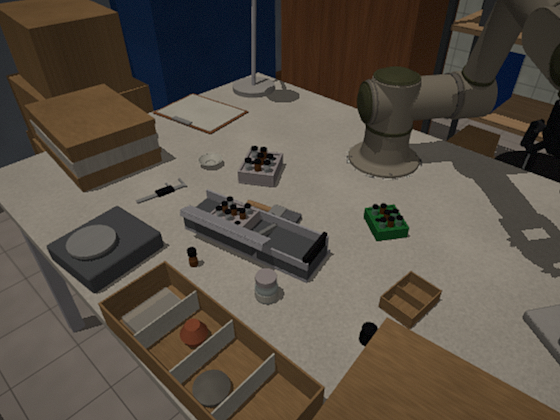

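Top view: the chute runs from (360,180) to the black end stop at (220,205), so it pushes toward world +y. The treadle is on the far side (250–345, 160), the rack is at (309,183), the jar at (229,152) and the vial at (304,134). I'll enlarge this.

```bash
python3 - <<'E'
import cv2
i=cv2.imread("pics/top0.png")[115:255,205:375]
cv2.imwrite("pics/top0c.png",cv2.resize(i,None,fx=4.7,fy=4.25,interpolation=cv2.INTER_CUBIC)[:, :])
i=cv2.imread("pics/scene0.png")[170:310,165:345]
cv2.imwrite("pics/scene0c.png",cv2.resize(i,None,fx=4.2,fy=4.2,interpolation=cv2.INTER_CUBIC))
E
```

```text
(no output)
```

View pics/top0c.png

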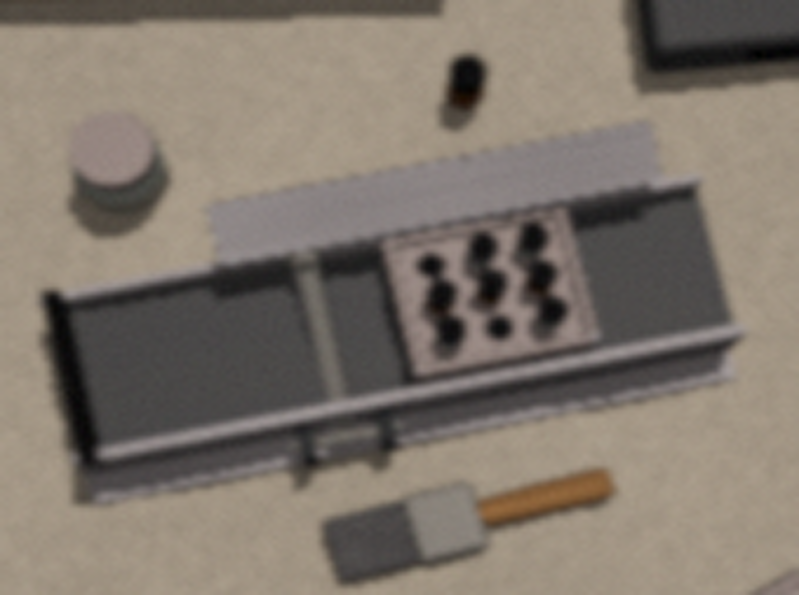

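View pics/scene0c.png

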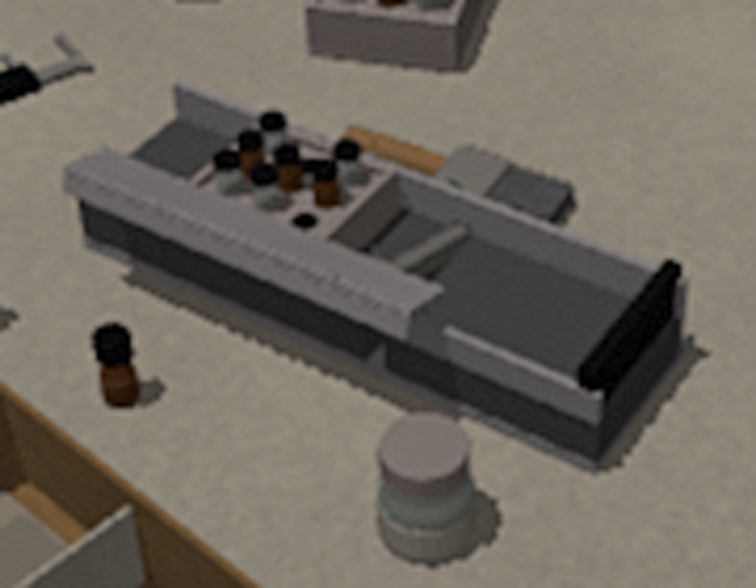

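```bash
cat > h.py <<'E'
import numpy as np
from rig import telemetry, optics
from scipy.optimize import least_squares
def proj(n,X):
    m=optics.camera_model(n); c=X@m["R"].T+m["t"]; f=210/np.tan(np.radians(m["vfov"]/2))
    return np.c_[m["cx"]+f*c[:,0]/c[:,2], m["cy"]+f*c[:,1]/c[:,2]]
def unproj(n,uv,z):
    m=optics.camera_model(n); f=210/np.tan(np.radians(m["vfov"]/2))
    d=m["R"].T@np.array([(uv[0]-m["cx"])/f,(uv[1]-m["cy"])/f,1]); o=-m["R"].T@m["t"]
    return o+d*(z-o[2])/d[2]
def w(p,P):
    P=np.atleast_2d(np.array(P,float)); c,s=np.cos(p[2]),np.sin(p[2])
    return np.c_[p[0]+c*P[:,0]-s*P[:,1], p[1]+s*P[:,0]+c*P[:,1], P[:,2]]
T=lambda u:np.array([205+u[0]/4.7,115+u[1]/4.25]); S=lambda u:np.array([165+u[0]/4.2,170+u[1]/4.2])
E
python3 - <<'E'
from h import *
top=[((45,-77.8,93.8),(212,207)),((-195,-77.8,93.8),(652,122)),((-195,-43.4,83.2),(660,182)),((45,-43.4,83.2),(218,265)),((-220,45,66),(738,330)),((131,45,74),(100,450)),((131,-50,74),(65,290))]
sc=[((45,-77.8,93.8),(408,330)),((45,-43.4,83.2),(441,288)),((-195,-77.8,93.8),(66,188)),((-195,-43.4,83.2),(105,150)),((-220,45,66),(178,84)),((141,-50,0),(600,468))]
A=lambda L:np.array([l[0] for l in L],float)
ut=np.array([T(l[1]) for l in top]);us=np.array([S(l[1]) for l in sc])
def r(p): return np.r_[(proj("top",w(p,A(top)))-ut),(proj("scene",w(p,A(sc)))-us)]
p=least_squares(lambda p:r(p).ravel(),[600,50,1.7],loss="soft_l1").x
print(p); print(r(p).round(1))
np.save("chute.npy",p)
c,s=np.cos(p[2]),np.sin(p[2])
def inv(X): d=X[:2]-p[:2]; return np.array([c*d[0]+s*d[1],-s*d[0]+c*d[1]]).round(1)
for u in [(385,243),(568,208),(600,335),(412,378)]: print("rack",inv(unproj("top",T(u),74)))
for u,z in [((112,145),65),((468,72),50)]: X=unproj("top",T(u),z);print(X.round(),inv(X))
E
```

```text
[556.55087613  23.90612616   1.78034495]
[[-2.  -0.2]
 [-0.7 -0.1]
 [ 0.2  0.1]
 [-0.2  0.5]
 [ 0.5 -1.3]
 [-1.9 -0.6]
 [-1.9 -0. ]
 [ 0.1 -5.5]
 [ 0.8 -0.8]
 [-0.6 -6.9]
 [ 0.2 -1.7]
 [-1.5 -1. ]
 [-2.7 -0.1]]
rack [-45.  -40.9]
rack [-144.8  -41. ]
rack [-144.3   36.8]
rack [-41.8  40.7]
[668. 135.  65.] [  85.4 -132.2]
[718. -58.  50.] [-113.6 -140.7]
```

Top and scene crops agree on the chute. The rack is a flush-left 3x3 white rack with its rear at crop pixels (568,208)–(600,335). Two of the scene treadle corners were read on the lower edge of the strip, so I'll drop them, refit and compute the hover move.

```bash
cat >> h.py <<'E'
from scipy.spatial.transform import Rotation as Ro
def to_chute(p,X):
    c,s=np.cos(p[2]),np.sin(p[2]); d=np.array(X[:2])-p[:2]; return np.array([c*d[0]+s*d[1],-s*d[0]+c*d[1],X[2]])
def pose():
    s=telemetry.sense(); q=s["ee_rot"]; return s["eef_pos"],Ro.from_quat([q[1],q[2],q[3],q[0]]),s
def goto(p,tgt):   # delta to chute point in units of 20cm, tool axes if aligned; and remaining turn in 90deg units
    X,R,s=pose(); c,s_=np.cos(p[2]),np.sin(p[2])
    G=Ro.from_matrix(np.array([[c,s_,0],[s_,-c,0],[0,0,-1]]))
    turn=(R.inv()*G).as_rotvec()/(np.pi/2)
    d=w(p,[tgt])[0]-X
    print("now",to_chute(p,X).round(1),"turn",turn.round(4),"shift_aligned",(G.inv().apply(d)/200).round(4),"t",s["time_s"],"F",s["force"].round(1))
E
python3 - <<'E'
from h import *
top=[((45,-77.8,93.8),(209,205)),((-195,-77.8,93.8),(652,122)),((-195,-43.4,83.2),(660,182)),((45,-43.4,83.2),(218,265)),((-220,45,66),(738,330)),((131,45,74),(100,450)),((131,-48,74),(68,290))]
sc=[((45,-77.8,93.8),(410,312)),((45,-43.4,83.2),(441,288)),((-195,-77.8,93.8),(66,170)),((-195,-43.4,83.2),(105,150)),((-220,45,66),(178,84)),((141,-50,0),(600,468))]
A=lambda L:np.array([l[0] for l in L],float)
ut=np.array([T(l[1]) for l in top]);us=np.array([S(l[1]) for l in sc])
def r(p): return np.r_[(proj("top",w(p,A(top)))-ut),(proj("scene",w(p,A(sc)))-us)]
p=least_squares(lambda p:r(p).ravel(),[600,50,1.7],loss="soft_l1").x
print(p); print(r(p).round(1).tolist())
np.save("chute.npy",p)
for u in [(385,243),(568,208),(600,335),(412,378)]: print("rack",to_chute(p,unproj("top",T(u),74)).round(1))
goto(p,(-165,-33,200))
E
```

```text
[556.79357986  24.11077287   1.77876057]
[[-1.4, 0.1], [-0.7, -0.0], [0.2, 0.2], [-0.3, 0.3], [0.4, -1.3], [-2.0, -0.8], [-2.4, 0.6], [-0.5, -1.1], [0.8, -0.7], [-0.6, -2.6], [0.2, -1.7], [-1.4, -1.0], [-2.8, 0.0]]
rack [-45.1 -40.7  74. ]
rack [-144.9  -41.    74. ]
rack [-144.5   36.8   74. ]
rack [-42.   40.9  74. ]
now [519.2 245.9 230.8] turn [-7.000e-04  2.000e-04  6.067e-01] shift_aligned [-3.4209  1.3943  0.154 ] t 0.1 F [ 1.  -0.  -0.4]
```

Emit:
servo_tool --deltas '[[[0, 0, 0], [0, 0, 0.0867], 0.7], [[0, 0, 0], [0, 0, 0.0867], 0.7], [[0, 0, 0], [0, 0, 0.0867], 0.7], [[0, 0, 0], [0, 0, 0.0867], 0.7], [[0, 0, 0], [0, 0, 0.0867], 0.7], [[0, 0, 0], [0, 0, 0.0867], 0.7], [[0, 0, 0], [0, 0, 0.0867], 0.7]]'

```text
time_s: 0.8
eef_pos: [209.1, 481.4, 231.0]
ee_rot: [0.0, 0.632, 0.775, -0.0]
force: [0.0, -0.2, 0.9]
grip_width: 0.701
grip_force: 0.0
```

Emit:
servo_tool --deltas '[[[-0.22, 0.09, 0], [0, 0, 0], 0.7], [[-0.22, 0.09, 0], [0, 0, 0], 0.7], [[-0.22, 0.09, 0], [0, 0, 0], 0.7], [[-0.22, 0.09, 0], [0, 0, 0], 0.7], [[-0.22, 0.09, 0], [0, 0, 0], 0.7], [[-0.22, 0.09, 0], [0, 0, 0], 0.7], [[-0.22, 0.09, 0], [0, 0, 0], 0.7], [[-0.22, 0.09, 0], [0, 0, 0], 0.7]]'

```text
time_s: 1.6
eef_pos: [423.3, 165.0, 231.2]
ee_rot: [-0.0, 0.63, 0.777, -0.0]
force: [1.1, 0.3, 0.2]
grip_width: 0.7
grip_force: 0.0
```

Emit:
servo_tool --deltas '[[[-0.22, 0.09, 0], [0, 0, 0], 0.7], [[-0.22, 0.09, 0], [0, 0, 0], 0.7], [[-0.22, 0.09, 0], [0, 0, 0], 0.7], [[-0.22, 0.09, 0], [0, 0, 0], 0.7], [[-0.22, 0.09, 0], [0, 0, 0], 0.7], [[-0.22, 0.09, 0], [0, 0, 0], 0.7], [[-0.22, 0.09, 0], [0, 0, 0], 0.7], [[0, 0, 0], [0, 0, 0], 0.7]]'

```text
time_s: 2.4
eef_pos: [610.7, -113.2, 229.2]
ee_rot: [-0.001, 0.632, 0.775, -0.001]
force: [0.0, 0.6, -0.2]
grip_width: 0.7
grip_force: 0.0
```

```bash
python3 - <<'E'
from h import *
import cv2
p=np.load("chute.npy"); goto(p,(-165,-33,200)); X,R,s=pose(); np.savez("w1.npz",X=X,R=R.as_matrix()); print(s["grip_width"])
cv2.imwrite("pics/w1.png",cv2.resize(optics.capture("wrist"),None,fx=1.42,fy=1.42,interpolation=cv2.INTER_CUBIC))
E
```

```text
now [-145.5  -24.4  229.2] turn [-0.0011 -0.0001 -0.0031] shift_aligned [-0.0977  0.0429  0.146 ] t 2.4 F [ 0.   0.6 -0.2]
0.700295842683354
```

View pics/w1.png

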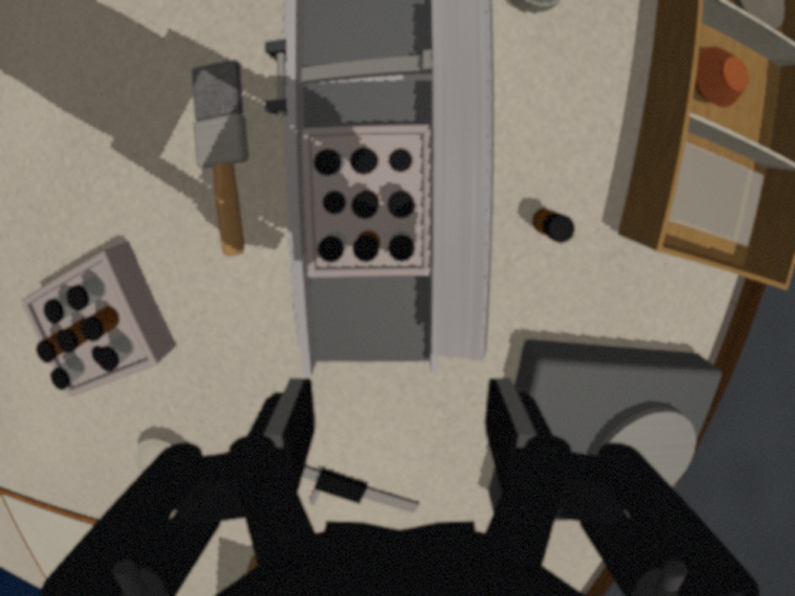

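Wrist view: the treadle's near end is at (433–484,357) and the rack's top rim runs from (303,128)–(429,125) to (308,275)–(430,273). Both fingertips are at the bottom, (300,385) and (497,385).

```bash
cat >> h.py <<'E'
def wun(f,uv,z):
    d=np.load(f); m=optics.camera_model("wrist"); F=210/np.tan(np.radians(m["vfov"]/2)); a=np.array(uv)/1.42-[m["cx"],m["cy"]]
    r=np.hypot(*a); th=r/F; v=np.r_[np.sin(th)*a/r,np.cos(th)]
    M=m["mount"]; o=d["R"]@M[:3,3]+d["X"]; v=d["R"]@M[:3,:3]@v
    return o+v*(z-o[2])/v[2]
E
python3 - <<'E'
from h import *
p=np.load("chute.npy")
for n,u,z in [("tre RR -195,-78",(485,357),93.8),("tre RL -195,-43",(433,357),83.2),("tre R edge y-78",(493,60),93.8),("tre L edge y-43",(432,60),83.2),("Lwall inner -220,45,66",(311,362),66),("Lwall y45",(302,120),66),("rack RL",(308,275),74),("rack RR",(430,273),74),("rack FL",(303,128),74),("rack FR",(429,125),74),("vial",(560,228),50)]:
    print(n,to_chute(p,wun("w1.npz",u,z)).round(1))
E
```

```text
tre RR -195,-78 [-193.7  -80.4   93.8]
tre RL -195,-43 [-198.   -46.2   83.2]
tre R edge y-78 [ -3.5 -79.9  93.8]
tre L edge y-43 [ -2.8 -44.1  83.2]
Lwall inner -220,45,66 [-210.    42.5   66. ]
Lwall y45 [-37.7  39.9  66. ]
rack RL [-141.6   38.3   74. ]
rack RR [-140.9  -43.8   74. ]
rack FL [-43.7  37.7  74. ]
rack FR [-43.7 -42.6  74. ]
vial [-112.7 -140.8   50. ]
```

```bash
python3 - <<'E'
from h import *
p=np.load("chute.npy"); p[:2]=w(p,[[0,-2.5,0]])[0,:2]; np.save("chute.npy",p); goto(p,(-170,-33,110))
E
```

```text
now [-142.8  -21.5  229.6] turn [-0.0012 -0.0007 -0.002 ] shift_aligned [-0.136   0.0574  0.5982] t 2.45 F [-0.2  0.3  0.1]
```

Emit:
servo_tool --deltas '[[[-0.07, 0.03, 0.05], [0, 0, 0], 0.7], [[-0.066, 0.027, 0.1], [0, 0, 0], 0.7], [[0, 0, 0.15], [0, 0, 0], 0.7], [[0, 0, 0.15], [0, 0, 0], 0.7], [[0, 0, 0.1], [0, 0, 0], 0.7], [[0, 0, 0.05], [0, 0, 0], 0.7], [[0, 0, 0], [0, 0, 0], 0.7], [[0, 0, 0], [0, 0, 0], 0.7]]'

```text
time_s: 3.25
eef_pos: [626.6, -132.6, 112.6]
ee_rot: [0.001, 0.63, 0.777, 0.0]
force: [0.4, 0.6, 1.2]
grip_width: 0.701
grip_force: 0.0
```

```bash
python3 - <<'E'
from h import *
import cv2
p=np.load("chute.npy"); goto(p,(-170,-33,60)); X,R,s=pose(); np.savez("w2.npz",X=X,R=R.as_matrix())
cv2.imwrite("pics/w2.png",cv2.resize(optics.capture("wrist"),None,fx=1.42,fy=1.42,interpolation=cv2.INTER_CUBIC))
E
```

```text
now [-167.8  -33.5  112.6] turn [0.0009 0.0006 0.0001] shift_aligned [-0.0112 -0.0024  0.263 ] t 3.25 F [0.4 0.6 1.2]
```

View pics/w2.png

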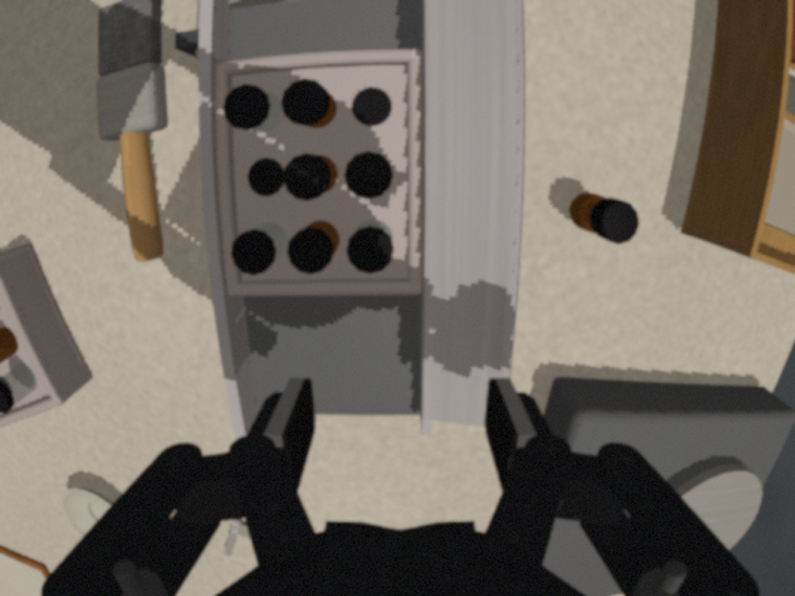

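Wrist view: both fingers straddle the right wall. The right finger (500,385) is over the treadle's near part, and the left one (300,385) is over the channel behind the rack, whose rear rim is at row 293.

```bash
python3 - <<'E'
from h import *
p=np.load("chute.npy")
for n,u,z in [("tre RR -195,-78",(487,428),93.8),("tre R edge y-78",(523,100),93.8),("tre L edge y-43",(424,100),83.2),("rack RL",(228,293),74),("rack RR",(425,292),74),("rack FL",(217,63),74),("rack FR",(420,52),74),("Rtip inner-front corner",(488,380),112.6),("Rtip outer-front",(520,382),112.6),("Ltip",(312,380),112.6),("Ltip o",(283,382),112.6)]:
    print(n,to_chute(p,wun("w2.npz",u,z)).round(1))
E
```

```text
tre RR -195,-78 [-195.   -69.5   93.8]
tre R edge y-78 [-65.2 -75.8  93.8]
tre L edge y-43 [-65.5 -41.7  83.2]
rack RL [-141.5   40.9   74. ]
rack RR [-141.4  -43.2   74. ]
rack FL [-44.3  40.6  74. ]
rack FR [-44.9 -40.7  74. ]
Rtip inner-front corner [-162.   -63.8  112.6]
Rtip outer-front [-163.2  -75.6  112.6]
Ltip [-161.9   -1.9  112.6]
Ltip o [-163.     8.8  112.6]
```

Emit:
servo_tool --deltas '[[[0, 0, 0.05], [0, 0, 0], 0.7], [[0, 0, 0.05], [0, 0, 0], 0.7], [[0, 0, 0.05], [0, 0, 0], 0.7], [[0, 0, 0.05], [0, 0, 0], 0.7], [[0, 0, 0.05], [0, 0, 0], 0.7], [[0, 0, 0], [0, 0, 0], 0.7], [[0, 0, 0], [0, 0, 0], 0.7]]'

```text
time_s: 4.0
eef_pos: [625.9, -132.8, 61.1]
ee_rot: [-0.001, 0.63, 0.777, -0.0]
force: [-1.3, 0.1, 2.2]
grip_width: 0.697
grip_force: 0.9
```

Emit:
servo_tool --deltas '[[[0, 0, 0.025], [0, 0, 0], 0.7], [[0, 0, 0.025], [0, 0, 0], 0.7], [[0, 0, 0], [0, 0, 0], 0.7], [[0, 0, 0], [0, 0, 0], 0.7]]'

```text
time_s: 4.4
eef_pos: [626.3, -132.9, 51.4]
ee_rot: [0.0, 0.63, 0.777, 0.0]
force: [0.1, 0.3, 2.2]
grip_width: 0.701
grip_force: 1.3
```

```bash
python3 - <<'E'
from h import *
import cv2
p=np.load("chute.npy"); goto(p,(-160,-33,46)); X,R,s=pose(); np.savez("w3.npz",X=X,R=R.as_matrix())
a=cv2.resize(optics.capture("wrist"),None,fx=1.42,fy=1.42,interpolation=cv2.INTER_CUBIC)
i=optics.capture("scene")[170:310,165:345]; b=cv2.resize(i,None,fx=3.3,fy=3.3,interpolation=cv2.INTER_CUBIC)
cv2.imwrite("pics/w3.png",a)
cv2.imwrite("pics/s3.png",b)
E
```

```text
now [-168.   -33.1   51.4] turn [ 0.0001  0.0001 -0.0002] shift_aligned [ 0.04   -0.0005  0.0268] t 4.4 F [0.1 0.3 2.2]
```

View pics/s3.png

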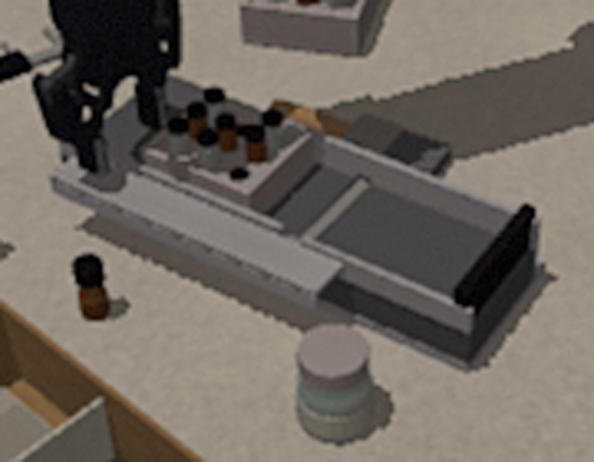

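The treadle (50–340, 180–300) is nearly down and the gate bar lies almost flush at (335,210). The right finger presses the strip and the left one is behind the rack. I'll go down in steps.

Emit:
servo_tool --deltas '[[[0, 0, 0.02], [0, 0, 0], 0.7], [[0, 0, 0], [0, 0, 0], 0.7], [[0, 0, 0], [0, 0, 0], 0.7], [[0, 0, 0], [0, 0, 0], 0.7]]'

```text
time_s: 4.9
eef_pos: [626.3, -132.9, 47.3]
ee_rot: [0.0, 0.63, 0.777, 0.0]
force: [1.6, 0.3, 1.6]
grip_width: 0.701
grip_force: 1.5
```

Emit:
servo_tool --deltas '[[[0, 0, 0.015], [0, 0, 0], 0.7], [[0, 0, 0], [0, 0, 0], 0.7], [[0, 0, 0], [0, 0, 0], 0.7], [[0, 0, 0], [0, 0, 0], 0.7]]'

```text
time_s: 5.3
eef_pos: [626.3, -132.9, 44.3]
ee_rot: [0.0, 0.63, 0.777, 0.0]
force: [2.1, 1.4, 3.6]
grip_width: 0.701
grip_force: 1.6
```

Emit:
servo_tool --deltas '[[[0, 0, 0.01], [0, 0, 0], 0.7], [[0, 0, 0], [0, 0, 0], 0.7], [[0, 0, 0], [0, 0, 0], 0.7], [[0, 0, 0], [0, 0, 0], 0.7]]'

```text
time_s: 5.7
eef_pos: [626.3, -132.9, 42.4]
ee_rot: [0.0, 0.63, 0.777, 0.0]
force: [2.1, 1.0, 3.7]
grip_width: 0.703
grip_force: 1.7
```

Emit:
servo_tool --deltas '[[[0, 0, 0.01], [0, 0, 0], 0.7], [[0, 0, 0], [0, 0, 0], 0.7], [[0, 0, 0], [0, 0, 0], 0.7], [[0, 0, 0], [0, 0, 0], 0.7]]'

```text
time_s: 6.1
eef_pos: [626.2, -132.9, 40.3]
ee_rot: [0.0, 0.63, 0.777, -0.0]
force: [1.8, 1.4, 3.4]
grip_width: 0.696
grip_force: 1.8
```

```bash
python3 - <<'E'
from h import *
import cv2
p=np.load("chute.npy"); goto(p,(-160,-33,46)); print(pose()[2]["wrist_torque"])
a=optics.capture("scene")[170:310,165:345]
a=cv2.resize(a,None,fx=4.2,fy=4.2,interpolation=cv2.INTER_CUBIC)
cv2.imwrite("pics/s4.png",a)
E
```

```text
now [-168.   -33.    40.3] turn [ 0.      0.     -0.0002] shift_aligned [ 0.0398 -0.0002 -0.0283] t 6.1 F [1.8 1.4 3.4]
[ 0.22839362 -0.50737101  0.03881538]
```

View pics/s4.png

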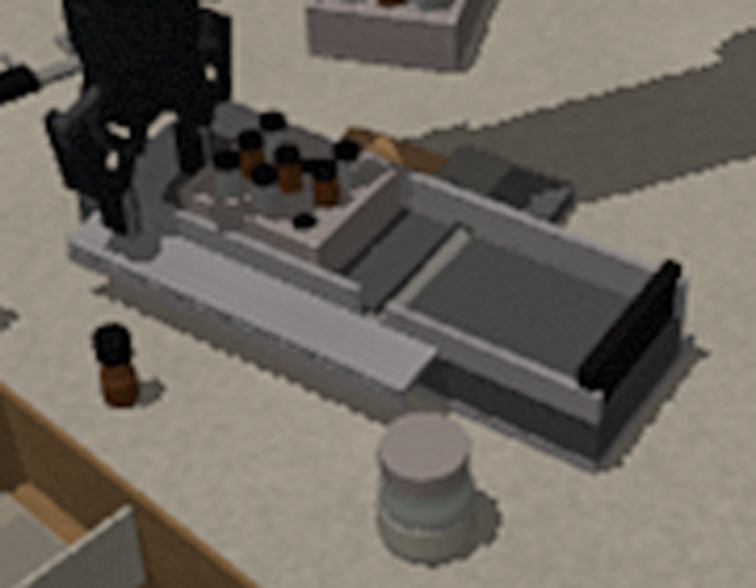

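```bash
python3 - <<'E'
from h import *
p=np.load("chute.npy")
def pts(a):
    b=0.30-a; out=[]
    for x,y in [(45,-88),(45,-52),(-195,-88)]:
        u,v=y-62,12.; out.append((x,62+u*np.cos(b)+v*np.sin(b),38-u*np.sin(b)+v*np.cos(b)))
    return np.array(out)
for a in (0,.2,.25,.28,.3,.32,.36):
    q=proj("scene",w(p,pts(a))); print(a,((q-[165,170])*4.2).round(0).tolist())
E
```

```text
0 [[405.0, 310.0], [442.0, 288.0], [61.0, 161.0]]
0.2 [[398.0, 359.0], [436.0, 325.0], [58.0, 207.0]]
0.25 [[398.0, 371.0], [435.0, 333.0], [59.0, 218.0]]
0.28 [[397.0, 377.0], [434.0, 338.0], [59.0, 225.0]]
0.3 [[397.0, 382.0], [434.0, 342.0], [60.0, 229.0]]
0.32 [[397.0, 386.0], [434.0, 345.0], [60.0, 233.0]]
0.36 [[397.0, 394.0], [434.0, 351.0], [62.0, 241.0]]
```

Emit:
servo_tool --deltas '[[[0, 0, 0.01], [0, 0, 0], 0.7], [[0, 0, 0], [0, 0, 0], 0.7], [[0, 0, 0], [0, 0, 0], 0.7], [[0, 0, 0], [0, 0, 0], 0.7]]'

```text
time_s: 6.55
eef_pos: [626.2, -132.9, 38.3]
ee_rot: [0.0, 0.63, 0.777, -0.0]
force: [2.4, 1.8, 4.0]
grip_width: 0.701
grip_force: 1.8
```

Emit:
servo_tool --deltas '[[[0, 0, 0.01], [0, 0, 0], 0.7], [[0, 0, 0], [0, 0, 0], 0.7], [[0, 0, 0], [0, 0, 0], 0.7], [[0, 0, 0], [0, 0, 0], 0.7]]'

```text
time_s: 6.95
eef_pos: [626.4, -132.9, 37.0]
ee_rot: [0.0, 0.63, 0.777, 0.0]
force: [0.7, 1.7, 8.8]
grip_width: 0.698
grip_force: 4.3
```

Emit:
servo_tool --deltas '[[[0, 0, -0.015], [0, 0, 0], 0.7], [[0.02, 0, 0], [0, 0, 0], 0.7], [[0.03, 0, 0], [0, 0, 0], 0.7], [[0.03, 0, 0], [0, 0, 0], 0.7], [[0.03, 0, 0], [0, 0, 0], 0.7], [[0.03, 0, 0], [0, 0, 0], 0.7], [[0.03, 0, 0], [0, 0, 0], 0.7], [[0.0, 0, 0], [0, 0, 0], 0.7]]'

```text
time_s: 7.75
eef_pos: [618.9, -98.3, 39.2]
ee_rot: [-0.001, 0.63, 0.777, 0.0]
force: [-0.6, 2.1, 1.8]
grip_width: 0.702
grip_force: 1.8
```

```bash
python3 - <<'E'
from h import *
import cv2
p=np.load("chute.npy"); goto(p,(20,-33,40)); X,R,s=pose(); np.savez("w5.npz",X=X,R=R.as_matrix())
cv2.imwrite("pics/w5.png",cv2.resize(optics.capture("wrist"),None,fx=1.42,fy=1.42,interpolation=cv2.INTER_CUBIC))
E
```

```text
now [-132.6  -32.9   39.2] turn [-0.0005 -0.0008  0.0004] shift_aligned [ 7.631e-01  3.000e-04 -4.100e-03] t 7.75 F [-0.6  2.1  1.8]
```

View pics/w5.png

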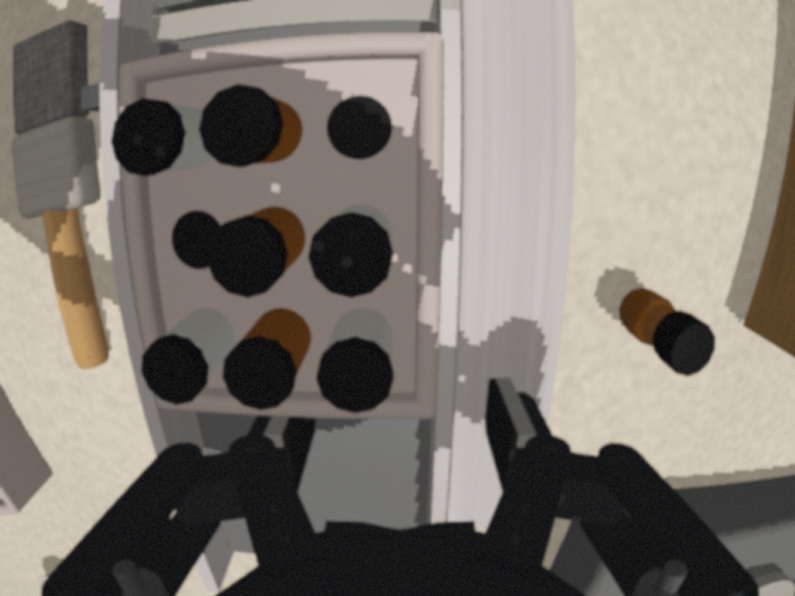

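The rack is in contact with the left finger (290,420). Its front rim (row 45) is nearing the sunk bar, and the right finger is still on the treadle. Pushing on.

Emit:
servo_tool --deltas '[[[0.03, 0, 0], [0, 0, 0], 0.7], [[0.03, 0, 0], [0, 0, 0], 0.7], [[0.03, 0, 0], [0, 0, 0], 0.7], [[0.03, 0, 0], [0, 0, 0], 0.7], [[0.03, 0, 0], [0, 0, 0], 0.7], [[0.03, 0, 0], [0, 0, 0], 0.7], [[0.03, 0, 0], [0, 0, 0], 0.7], [[0.03, 0, 0], [0, 0, 0], 0.7]]'

```text
time_s: 8.6
eef_pos: [609.2, -52.2, 39.3]
ee_rot: [-0.0, 0.63, 0.777, -0.0]
force: [1.2, -4.0, 2.6]
grip_width: 0.696
grip_force: 2.6
```

Emit:
servo_tool --deltas '[[[0.03, 0, 0], [0, 0, 0], 0.7], [[0.03, 0, 0], [0, 0, 0], 0.7], [[0.03, 0, 0], [0, 0, 0], 0.7], [[0.03, 0, 0], [0, 0, 0], 0.7], [[0.03, 0, 0], [0, 0, 0], 0.7], [[0.03, 0, 0], [0, 0, 0], 0.7], [[0.03, 0, 0], [0, 0, 0], 0.7], [[0.03, 0, 0], [0, 0, 0], 0.7]]'

```text
time_s: 9.4
eef_pos: [599.3, -5.2, 39.3]
ee_rot: [-0.0, 0.63, 0.777, -0.0]
force: [1.9, -5.1, 1.6]
grip_width: 0.698
grip_force: 2.6
```

```bash
python3 - <<'E'
from h import *
p=np.load("chute.npy"); goto(p,(20,-33,40))
E
```

```text
now [-37.4 -33.   39.3] turn [-0.      0.     -0.0002] shift_aligned [ 2.872e-01 -2.000e-04 -3.500e-03] t 9.4 F [ 1.9 -5.1  1.6]
```

Emit:
servo_tool --deltas '[[[0.03, 0, 0], [0, 0, 0], 0.7], [[0.03, 0, 0], [0, 0, 0], 0.7], [[0.03, 0, 0], [0, 0, 0], 0.7], [[0.03, 0, 0], [0, 0, 0], 0.7], [[0.03, 0, 0], [0, 0, 0], 0.7], [[0.03, 0, 0], [0, 0, 0], 0.7], [[0.03, 0, 0], [0, 0, 0], 0.7], [[0.02, 0, 0], [0, 0, 0], 0.7]]'

```text
time_s: 10.2
eef_pos: [589.8, 39.9, 39.3]
ee_rot: [-0.0, 0.63, 0.777, -0.0]
force: [0.7, -4.5, 3.4]
grip_width: 0.697
grip_force: 2.7
```

Emit:
servo_tool --deltas '[[[0.01, 0, 0], [0, 0, 0], 0.7], [[0.01, 0, 0], [0, 0, 0], 0.7], [[0.01, 0, 0], [0, 0, 0], 0.7]]'

```text
time_s: 10.5
eef_pos: [588.7, 45.2, 39.3]
ee_rot: [0.0, 0.63, 0.777, -0.0]
force: [0.1, -4.9, 2.9]
grip_width: 0.703
grip_force: 2.7
```

```bash
python3 - <<'E'
from h import *
import cv2
p=np.load("chute.npy"); goto(p,(20,-33,40)); X,R,s=pose(); np.savez("w6.npz",X=X,R=R.as_matrix())
cv2.imwrite("pics/w6.png",cv2.resize(optics.capture("wrist"),None,fx=1.42,fy=1.42,interpolation=cv2.INTER_CUBIC))
E
```

```text
now [ 14.  -33.1  39.3] turn [-0.      0.     -0.0003] shift_aligned [ 0.0298 -0.0004 -0.0035] t 10.5 F [ 0.1 -4.9  2.9]
```

View pics/w6.png

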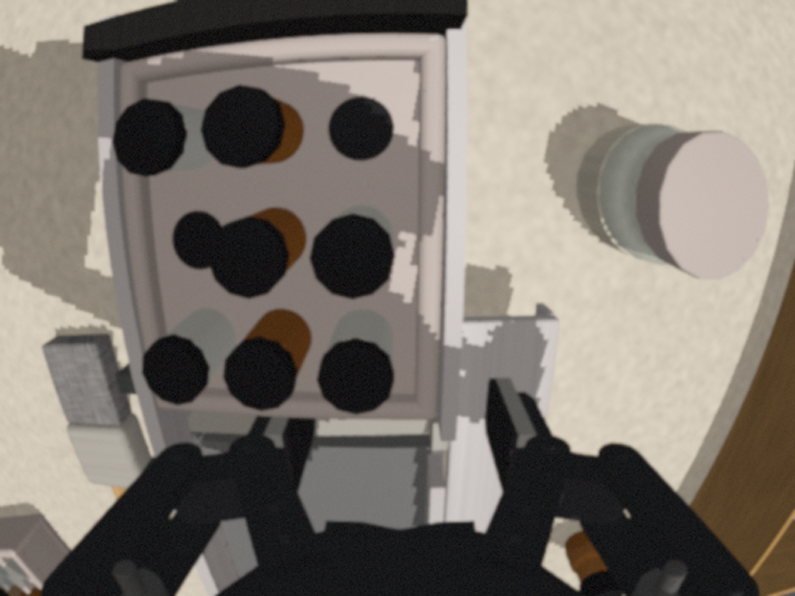

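The rack's front rim (row 40) is almost at the end stop, and the sunk bar (row 430) is behind the rack. I'll creep until the force rises.

Emit:
servo_tool --deltas '[[[0.01, 0, 0], [0, 0, 0], 0.7], [[0.01, 0, 0], [0, 0, 0], 0.7], [[0, 0, 0], [0, 0, 0], 0.7]]'

```text
time_s: 10.85
eef_pos: [588.0, 49.2, 39.3]
ee_rot: [0.0, 0.63, 0.777, 0.0]
force: [1.6, -3.2, 2.9]
grip_width: 0.7
grip_force: 3.8
```

Emit:
servo_tool --deltas '[[[0.01, 0, 0], [0, 0, 0], 0.7], [[0, 0, 0], [0, 0, 0], 0.7]]'

```text
time_s: 11.05
eef_pos: [588.7, 49.6, 39.7]
ee_rot: [0.002, 0.63, 0.777, -0.0]
force: [5.8, -11.3, 0.4]
grip_width: 0.7
grip_force: 8.5
```

Emit:
servo_tool --deltas '[[[-0.015, 0, 0], [0, 0, 0], 0.7], [[0, 0, 0], [0, 0, 0], 0.7], [[0, 0, -0.03], [0, 0, 0], 0.7], [[0, 0, -0.05], [0, 0, 0], 0.7], [[0, 0, -0.05], [0, 0, 0], 0.7], [[0, 0, -0.05], [0, 0, 0], 0.7], [[0, 0, -0.05], [0, 0, 0], 0.7], [[0, 0, -0.05], [0, 0, 0], 0.7]]'

```text
time_s: 11.85
eef_pos: [588.1, 48.2, 96.2]
ee_rot: [0.0, 0.63, 0.777, 0.0]
force: [-0.1, 0.5, -0.3]
grip_width: 0.7
grip_force: 0.0
```

Emit:
servo_tool --deltas '[[[0, 0, -0.1], [0, 0, 0], 0.7], [[0, 0, -0.2], [0, 0, 0], 0.7], [[0, 0, -0.2], [0, 0, 0], 0.7], [[0, 0, -0.1], [0, 0, 0], 0.7], [[0, 0, 0], [0, 0, 0], 0.7], [[0, 0, 0], [0, 0, 0], 0.7]]'

```text
time_s: 12.45
eef_pos: [587.8, 48.2, 215.0]
ee_rot: [-0.0, 0.63, 0.777, -0.0]
force: [0.1, 0.0, -0.5]
grip_width: 0.699
grip_force: 0.0
```

```bash
python3 - <<'E'
from h import *
import cv2
p=np.load("chute.npy"); goto(p,(20,-33,40))
X,R,s=pose(); np.savez("w7.npz",X=X,R=R.as_matrix())
a=cv2.resize(optics.capture("wrist"),None,fx=1.42,fy=1.42,interpolation=cv2.INTER_CUBIC)
cv2.imwrite("pics/w7.png",a)
E
```

```text
now [ 17.2 -32.8 215. ] turn [-0.0003 -0.0001 -0.0002] shift_aligned [1.420e-02 8.000e-04 8.748e-01] t 12.45 F [ 0.1  0.  -0.5]
```

View pics/w7.png

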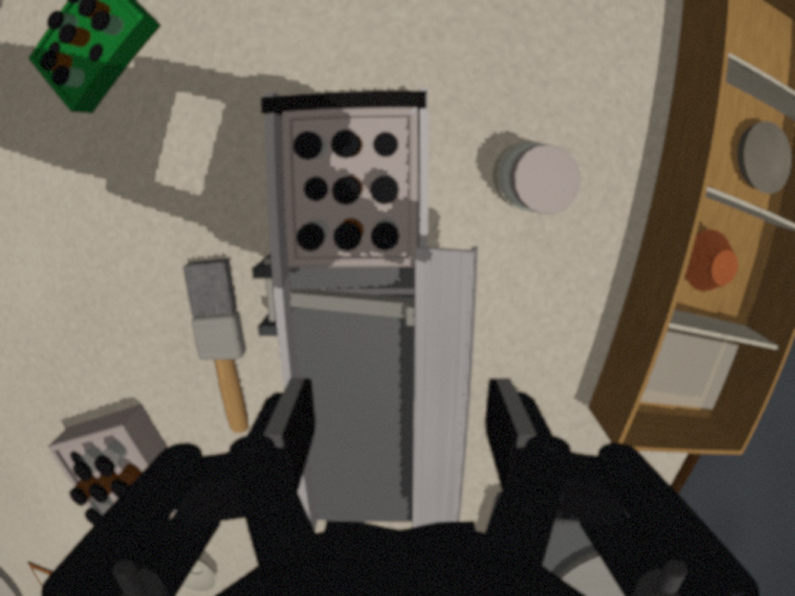

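The rack's front rim (row 108) sits against the end stop (row 104). The gate bar (row 305) and the treadle are up behind it, the bystanders are in place and the arm is clear.

```bash
python3 - <<'E'
from h import *
from rig import ctrl
p=np.load("chute.npy")
x=[to_chute(p,wun("w7.npz",u,74))[0].round(1) for u in [(288,268),(416,264),(285,110),(415,106),(350,104)]]
print(x)
if 20<(x[0]+x[1])/2<40: print(ctrl.finish_job())
E
```

```text
[np.float64(29.3), np.float64(31.3), np.float64(129.7), np.float64(129.7), np.float64(131.4)]
the job is handed in; nothing more can be done
None
```

The rack is home against the end stop (front measured about 1–2 mm from it), the gate is up behind it, the arm is clear and the job was handed in at about 12.5 s; the verdict wasn't returned, and I viewed 11 pictures, one over the limit of 10.

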